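Check the label clips and repack the curator's kit

TASK

Sort the blue spring clips by squeezing their levers: those that feel firm go into the wooden kit box together with the amber pin jar and the wooden pinning block, packed upright on its floor in one row, and those whose spring has gone slack go into the red tray. Leave everything else on the table where it is.

Things in the scene. Friction and masses are not known exactly. Their poses are not given: they have to be found in the camera images.
- clip_a: one of up to 6 blue spring clips that look alike, firm or slack, absent in some runs; origin at the foot's centre, x broad side, y squeeze direction, z up; 52 mm (x); jaws 48 mm (y), 42 mm tall; two steel levers splay to 50 mm outside at their rolled tips, 94 mm above the foot, tips 40 mm long in x; 98 mm tall, 140 g; stands on its jaws
- clip_b: one of up to 6 blue spring clips that look alike, firm or slack, absent in some runs; origin at the foot's centre, x broad side, y squeeze direction, z up; size as the others; every clip: squeezed along y at the tips, each lever swings in up to 10 mm (then 29 mm outside), jaws open 8 mm each, and it springs back. Firm: 12 N per tip to start, 45 N fully (about 43 mm at 20 N). Slack: 2.5 N to start, 6 N fully
- clip_c: one of up to 6 blue spring clips that look alike, firm or slack, absent in some runs; origin at the foot's centre, x broad side, y squeeze direction, z up; 52 mm (x); jaws 48 mm (y), 42 mm tall; two steel levers splay to 50 mm outside at their rolled tips, 94 mm above the foot, tips 40 mm long in x; 98 mm tall, 140 g; stands on its jaws
- clip_d: one of up to 6 blue spring clips that look alike, firm or slack, absent in some runs; origin at the foot's centre, x broad side, y squeeze direction, z up; 52 mm (x); jaws 48 mm (y), 42 mm tall; two steel levers splay to 50 mm outside at their rolled tips, 94 mm above the foot, tips 40 mm long in x; 98 mm tall, 140 g; stands on its jaws
- clip_e: one of up to 6 blue spring clips that look alike, firm or slack, absent in some runs; origin at the foot's centre, x broad side, y squeeze direction, z up; 52 mm (x); jaws 48 mm (y), 42 mm tall; two steel levers splay to 50 mm outside at their rolled tips, 94 mm above the foot, tips 40 mm long in x; 98 mm tall, 140 g; stands on its jaws
- clip_f: one of up to 6 blue spring clips that look alike, firm or slack, absent in some runs; origin at the foot's centre, x broad side, y squeeze direction, z up; 52 mm (x); jaws 48 mm (y), 42 mm tall; two steel levers splay to 50 mm outside at their rolled tips, 94 mm above the foot, tips 40 mm long in x; 98 mm tall, 140 g; stands on its jaws
- jar: amber glass pin jar with white cap, round, 46 mm diameter (cap 43 mm, its topmost 18 mm), 82 mm tall, 100 to 210 g; origin at the centre of its underside, z up
- pin_block: light wooden stepped pinning block: lower part 60 mm (x) by 40 mm (y), 54 mm tall; a narrower middle step 34 mm (x) by 40 mm (y) on top to 79 mm; about 80 to 170 g; origin at the centre of its underside, z up
- kit_box: long narrow open wooden kit box fixed to the table: outside 294 mm (its x) by 66 mm (its y), 34 mm tall; walls and floor 5 mm, inside 284 by 56 mm. Three clips, the jar and the block standing in one row with their broad sides along the box fill it but for 22 mm. Origin at the centre of its underside
- kit_box_in (a point): centre of the kit box's inner floor, 5 mm above the table; x along the box, y across it, z up
- reject_tray: red open tray fixed to the table, outside 180 mm (its x) by 130 mm (its y), 25 mm tall, walls and floor 4 mm; it stands on the robot's left or right. Origin at the centre of its underside
- reject_tray_in (a point): centre of the reject tray's inner floor, 4 mm above the table; axes as the tray's
- specimen_tray: black tray of pinned insects, same size as the red tray, fixed, on the other side; not part of the job: put nothing in it
- loupe: black loupe, a low cylinder 44 mm in diameter, 30 mm tall, standing among the clips; leave it alone; origin at its underside
- card_box: small cardboard box 56 x 44 x 24 mm among the clips; leave it alone; origin at its underside
- mouse: black computer mouse 98 x 58 x 32 mm; leave it alone; origin at its underside
- forceps: steel forceps 130 mm long lying flat; leave them alone; origin at the underside
- label_brush: brush 170 mm long lying at the far side; leave it alone
There are look-alikes about, which are no part of the job. What is shaped like the clip_d but purple is not meant.

How it is judged:
By the outcome, as a careful person would: the job done as asked, in the order asked, and still so for the second after the job is handed in, with the robot touching nothing.
Of clip_a, clip_b, clip_c, clip_d, clip_e, clip_f only 4 to 6 are there at a start; the rules pass over those that are not, and their reading is None.
At some moment in a run one of clip_a, clip_b, clip_c, clip_d, clip_e, clip_f, pin_block may be knocked a few centimetres aside while the robot is not near it.
It also fails if it takes over 210 s, if anything falls off the work surface, if the arm or the gripper's body presses on something with over 40 N, if the wrist force passes 120 N, or if a joint passes its speed limit or range.

ROBOT

A 6-joint arm with a two-finger parallel gripper is mounted at the origin on the work surface. World frame = base frame: x ahead of the robot, y to its left, z up, the work surface at z = 0. Lengths are in mm, angles in rad, forces in N, time in s.
With the tool pointing down it reaches from about 350 to 950 mm from the base axis. Payload 17.4 kg.
Tool frame: the origin (TCP) lies midway between the tips of the shut fingers; the grasp point (between the pads) lies 19 mm behind it; z points along the fingers, y is the line along which they close (so a half turn about z gives the same grasp; the last joint's range is limited). The gripper opens to 93 mm and grips with 3 to 60 N. Pads are 15 mm wide; open, the fingers measure 128 mm over their backs; the gripper's body (75 mm by 188 mm) begins 65 mm behind the grasp point.
Start: joints at [1.163, 0.116, 1.442, -0, 1.584, -0.038], TCP at [243.973, 629.372, 218.646] pointing down, gripper open.
Joint ranges: [-2.83, 2.83], [-0.83, 2.19], [0.07, 2.5], [-1.14, 4.28], [0.01, 3], [-2.97, 2.97]. Speed limits (rad/s): [1.89, 1.89, 2.22, 3.14, 3.14, 3.14].

INTERFACE

Orientations are given as a unit quaternion [x, y, z, w].
In Python, from cell import bot gives the robot as it stands. The module is installed in compiled form; this text tells all that it offers. Calls block until the motion is done:
- bot.move_pose(position, orientation): joint-space move of the TCP to a pose.
- bot.move_straight(position, v=150, attitude=None, threshold=None): straight line of the TCP; attitude=None keeps the orientation; v is the mean speed in mm/s. With threshold (N) it stops when the force on the tool has changed by that much, and returns True; else False.
- bot.move_joints(angles): joint-space move.
- bot.move_gripper(opening, grasp_force=None): finger opening in mm; grasp_force is the grip in N (None keeps the last); returns when the fingers have stopped.
- bot.pause(seconds).
- bot.ik(position, orientation): joint angles nearest the present ones, or None.
- bot.read_state(): the state.
- bot.capture(name): name is "scene" or "side" or "wrist"; returns the picture (480x640x3 uint8, red, green, blue); there is no depth.
- bot.calibration(name): a dict with "fx", "fy", "cx", "cy" (pixels), "R" (3x3) and "t" (3): a world point X has camera coordinates R X + t. Camera axes: x right, y down, z forward; pixel columns grow to the right and rows downward; lengths in mm; the calibration is good to about 2 mm. The wrist camera is an equidistant fisheye: a pixel r from the principal point sees the ray r / f radians off the axis. A picture is of the moment at which its call begins: read the wrist's pose just before it. calibration takes no time and is no camera call; for the wrist camera it gives the pose at the moment of the call.
A pose or a line that the arm cannot do raises bot.IKError and nothing moves.
- bot.hand_in(): hands the job in; it is judged then, once.
The state is a dict: "t": time; "joint_pos": joint angles; "joint_velocities": joint speeds; "joint_efforts": joint torques, N m; "ee_pos": TCP position; "tool_rot": TCP orientation; "contact_force": force on the tool from outside, world axes, zero at the start; "ft_torque": the same for the moment, N m; "width": finger opening in mm; "grip_force": force on a finger pad.
Only numpy, scipy, OpenCV 4.12 (cv2) and the standard library are available. Lean on these libraries where they do the work, as an engineer would, in place of code of your own. Each camera call takes 0.05 s, during which the arm holds its last target. There are 200 camera calls.

## Working session

There is one attempt and no reset: what is moved stays moved. The work goes in short steps, each a Python script; the robot and the scene stay as the last script left them, time stands still between calls to the robot, and variables do not carry over. Pictures are saved under pics/ and viewed, at most 14 in all, crops included, and the job is handed in when it is done.

```bash
ls; mkdir -p pics
python3 - <<'E'
from cell import bot
import cv2,numpy as np
for n in ["scene","side"]:
    im=bot.capture(n); cv2.imwrite(f"pics/{n}0.png",im[:,:,::-1]); c=bot.calibration(n); print(n,{k:np.round(v,3).tolist() for k,v in c.items()}, (-np.array(c['R']).T@c['t']).round())
c=bot.calibration("wrist");print({k:np.round(v,3).tolist() for k,v in c.items()});print(bot.read_state())
E
```

```text
pics
scene {'fx': 575.842, 'fy': 575.842, 'cx': 325.929, 'cy': 235.464, 'R': [[-0.665, 0.747, 0.006], [0.595, 0.534, -0.601], [-0.452, -0.396, -0.799]], 't': [408.484, -329.765, 1523.332]} [1157.  474. 1017.]
side {'fx': 516.502, 'fy': 516.502, 'cx': 321.129, 'cy': 240.002, 'R': [[0.801, -0.599, 0.005], [-0.416, -0.562, -0.715], [0.431, 0.571, -0.699]], 't': [-469.573, 271.805, 989.085]} [  63. -693.  888.]
{'fx': 371.648, 'fy': 371.648, 'cx': 317.592, 'cy': 237.536, 'R': [[0.362, 0.932, 0.0], [0.906, -0.351, 0.236], [0.22, -0.085, -0.972]], 't': [-675.767, -27.877, 389.743]}
{'t': 0.1, 'joint_pos': array([ 1.16318579e+00,  1.16418412e-01,  1.44219611e+00,  8.90706701e-06,
        1.58398198e+00, -3.78290365e-02]), 'joint_velocities': array([-2.32779721e-04, -1.00202965e-05, -6.32147205e-04, -5.22894982e-04,
       -2.46063727e-03, -1.57592584e-03]), 'joint_efforts': array([ 2.62544716e-03, -7.22885227e+01, -6.23869872e+01,  7.82216666e-02,
        2.27268599e-02, -1.17551076e-04]), 'ee_pos': array([243.90591775, 629.20033587, 217.99368359]), 'tool_rot': array([ 1.83839067e-01,  9.82956228e-01, -4.88542159e-04, -1.15209494e-04]), 'contact_force': array([-0.79099245, -0.26962898,  0.24852424]), 'ft_torque': array([ 0.02760277, -0.02341556,  0.01682992]), 'grip_force': 0.0, 'width': 92.90452370010902}
```

View pics/scene0.png

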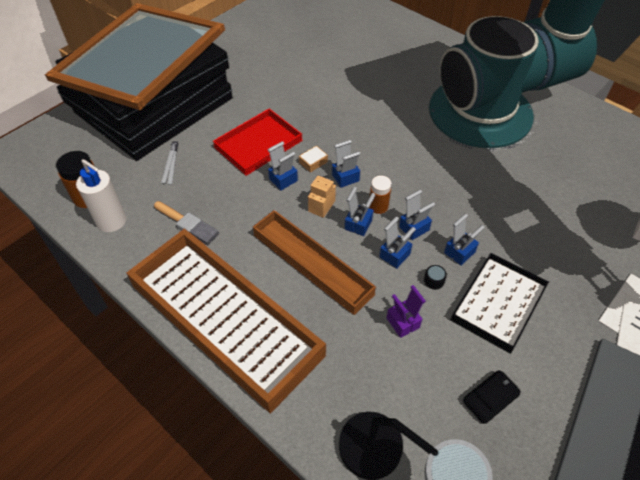

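View pics/side0.png

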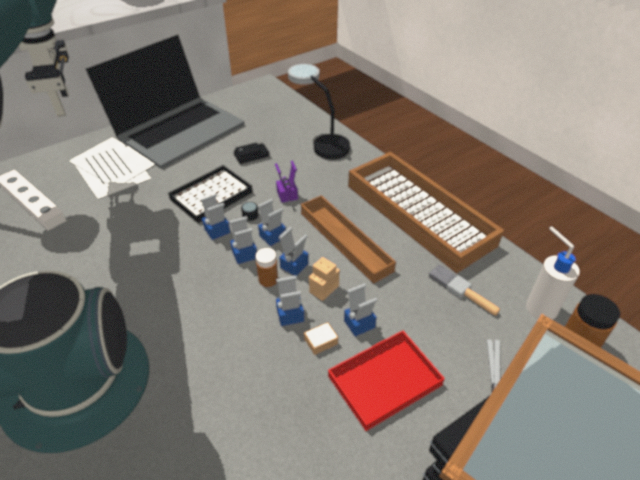

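Six blue clips in the scene view at about (283,172), (345,168), (358,218), (415,218), (396,248) and (462,242). The jar is at (381,193), the block at (321,196), the kit box at (313,260) and the red tray at (257,140). The purple look-alike is at (405,312).

```bash
cat > h.py <<'E'
from cell import bot
import cv2,numpy as np
from scipy.spatial.transform import Rotation as Ro
def grab(n):
    c=bot.calibration(n); im=bot.capture(n); return im,c
def rays(px,c,fish):
    px=np.asarray(px,float).reshape(-1,1,2)
    K=np.array([[c['fx'],0,c['cx']],[0,c['fy'],c['cy']],[0,0,1.]])
    u=(cv2.fisheye.undistortPoints(px,K,np.zeros(4)) if fish else cv2.undistortPoints(px,K,None)).reshape(-1,2)
    R=np.array(c['R']); o=-R.T@np.array(c['t'])
    return o,np.c_[u,np.ones(len(u))]@R
def onplane(px,c,z,fish=False):
    o,d=rays(px,c,fish); return o+d*((z-o[2])/d[:,2])[:,None]
def blobs(mask,amin=60):
    m=cv2.morphologyEx(mask.astype(np.uint8)*255,cv2.MORPH_CLOSE,np.ones((3,3)))
    cs,_=cv2.findContours(m,cv2.RETR_EXTERNAL,cv2.CHAIN_APPROX_NONE)
    return [k for k in cs if cv2.contourArea(k)>amin]
def hsv(im): return cv2.cvtColor(im,cv2.COLOR_RGB2HSV)
def blue(im): h=hsv(im); return (h[...,0]>100)&(h[...,0]<124)&(h[...,1]>120)&(h[...,2]>40)
def cen(k): m=cv2.moments(k); return [m['m10']/m['m00'],m['m01']/m['m00']]
def down(yaw): # tool y axis at world angle yaw
    R=np.array([[np.sin(yaw),np.cos(yaw),0],[-np.cos(yaw),np.sin(yaw),0],[0,0,-1]])
    return Ro.from_matrix(R).as_quat()
E
python3 - <<'E'
from h import *
im,c=grab("scene")
for k in blobs(blue(im)): print(np.round(cen(k)),cv2.contourArea(k),onplane([cen(k)],c,21)[0].round())
for n,p,z in [("jar",(380,193),45),("blk",(321,196),40),]: print(n,onplane([p],c,z).round())
print("box rim",onplane([(269,212),(375,290),(356,310),(252,224)],c,34).round())
print("tray rim",onplane([(268,111),(301,137),(249,171),(214,144)],c,25).round())
print("loupe,card",onplane([(435,276),(313,157)],c,24).round())
q=bot.read_state();
for y in (0,1.57,-1.57,3.1):
  print(y,bot.ik([520,0,450],down(y)))
E
```

```text
[395. 254.] 378.0 [532. 123.  21.]
[460. 251.] 385.5 [434. 221.  21.]
[416. 226.] 305.0 [442. 110.  21.]
[359. 223.] 336.0 [519.  12.  21.]
[283. 178.] 343.0 [ 534. -205.   21.]
[ 89. 176.] 225.5 [ 834. -545.   21.]
[346. 176.] 337.5 [ 431. -101.   21.]
jar [[437.   4.  45.]]
blk [[529. -92.  40.]]
box rim [[ 636. -149.   34.]
 [ 637.  150.   34.]
 [ 697.  151.   34.]
 [ 684. -153.   34.]]
tray rim [[ 396. -394.   25.]
 [ 409. -266.   25.]
 [ 575. -278.   25.]
 [ 569. -406.   25.]]
loupe,card [[ 523.  218.   24.]
 [ 439. -198.   24.]]Traceback (most recent call last):
  File "<stdin>", line 10, in <module>
  File "h.py", line 23, in down
    return Ro.from_matrix(R).as_quat()
           ~~~~~~~~~~~~~~^^^
  File "scipy/spatial/transform/_rotation.pyx", line 1143, in scipy.spatial.transform._rotation.Rotation.from_matrix
ValueError: Non-positive determinant (left-handed or null coordinate frame) in rotation matrix 0: [[ 0.  1.  0.]
 [-1.  0.  0.]
 [ 0.  0. -1.]].
```

```bash
sed -i 's/R=np.array(\[\[np.sin.*/c,s=np.cos(yaw),np.sin(yaw); R=np.array([[-s,c,0],[c,s,0],[0,0,-1.]])/' h.py
python3 - <<'E'
from h import *
print(Ro.from_quat(bot.read_state()['tool_rot']).as_matrix().round(2))
for y in (0,1.57,-1.57,3.1):
  print(y,bot.ik([500,0,420],down(y)), bot.ik([500,-300,100],down(y)))
for i,yy in enumerate((110,-110)):
    bot.move_pose([470,yy,380],down(np.pi)if bot.ik([470,yy,380],down(np.pi)) is not None else down(0))
    im,c=grab("wrist"); print(np.array(bot.read_state()['joint_pos']).round(2),(-np.array(c['R']).T@c['t']).round(),np.array(c['R'])[2].round(2))
    cv2.imwrite(f"pics/w{i}.png",im[:,:,::-1])
    for k in blobs(blue(im)): print(np.round(cen(k)),cv2.contourArea(k),onplane([cen(k)],c,30,True)[0].round())
print(bot.read_state()['t'])
E
```

```text
[[-0.93  0.36 -0.  ]
 [ 0.36  0.93 -0.  ]
 [ 0.   -0.   -1.  ]]
0 [-5.10221344e-02 -2.43255365e-01  1.46019082e+00 -4.44089210e-16
  1.92465720e+00 -5.10221344e-02] [-5.84165591e-01 -2.60731338e-02  1.78300245e+00 -4.44089210e-16
  1.38466334e+00 -5.84165591e-01]
1.57 [-5.10221344e-02 -2.43255365e-01  1.46019082e+00 -4.44089210e-16
  1.92465720e+00 -1.62102213e+00] [-5.84165591e-01 -2.60731338e-02  1.78300245e+00 -4.44089210e-16
  1.38466334e+00 -2.15416559e+00]
-1.57 [-5.10221344e-02 -2.43255365e-01  1.46019082e+00 -4.44089210e-16
  1.92465720e+00  1.51897787e+00] [-5.84165591e-01 -2.60731338e-02  1.78300245e+00 -4.44089210e-16
  1.38466334e+00  9.85834409e-01]
3.1 None [-5.84165591e-01 -2.60731338e-02  1.78300245e+00 -4.44089210e-16
  1.38466334e+00  2.59901972e+00]
[ 0.18 -0.3   1.57  0.    1.87 -2.96] [470.  46. 547.] [-0.    0.24 -0.97]
[351. 254.] 427.5 [422. 197.  30.]
[288. 185.] 142.5 [512.  97.  30.]
[349.  52.] 440.0 [427. -92.  30.]
[-0.28 -0.3   1.57  0.    1.87  2.86] [ 470. -174.  547.] [ 0.    0.24 -0.97]
[347. 378.] 443.5 [422. 195.  30.]
[340. 315.] 187.5 [436.  75.  30.]
[292. 262.] 478.0 [508. -11.  30.]
[336. 198.] 71.5 [ 445. -105.   30.]
[344. 179.] 81.5 [ 434. -132.   30.]
[292. 132.] 68.5 [ 505. -198.   30.]
[296. 110.] 60.5 [ 500. -228.   30.]
[30.  4.] 185.5 [ 986. -479.   30.]
7.5083
```

View pics/w0.png

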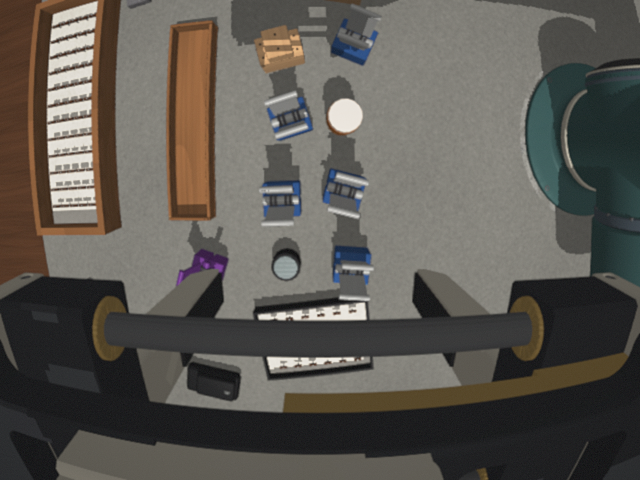

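The wrist view shows that the clips' levers lie along world x, so they squeeze roughly along world y, within about ±20°. The kit box runs along world y at pixel column 190. I'll now look at one clip closely from straight above.

Run:
```python
from h import *
def look(x,y,z=190):
    bot.move_pose([x,y-64,z],down(0)); return grab("wrist")
ims=[]
for i,(x,y) in enumerate([(434,221),(442,110),(437,4),(529,-92)]):
    im,c=look(x,y); np.savez(f"v{i}.npz",im=im,**{k:np.array(v) for k,v in c.items()}); ims.append(im[20:320,120:520]) 
cv2.imwrite("pics/v.png",np.vstack([np.hstack(ims[:2]),np.hstack(ims[2:])])[:,:,::-1]); print(bot.read_state()['t'])
```

```text
11.5167
```

View pics/v.png

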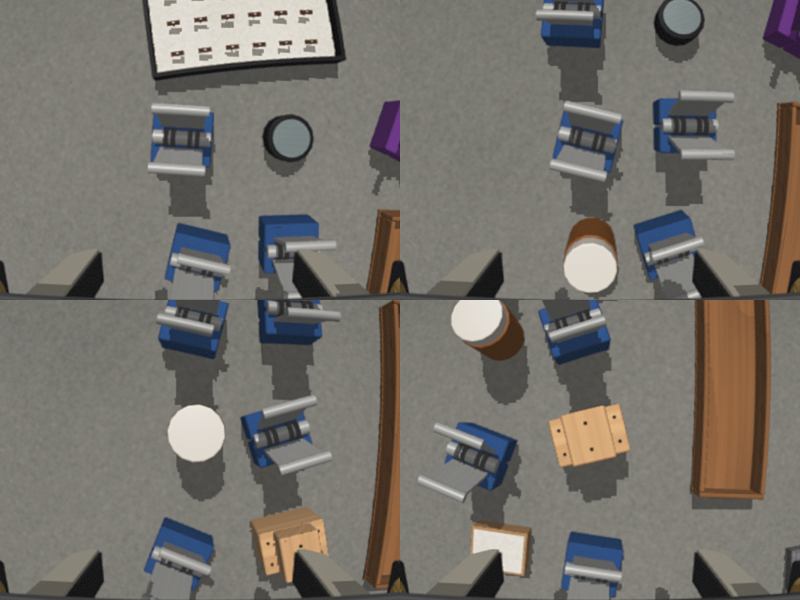

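The close views show the bright lever tips as two parallel bars per clip. The jar cap is a clean white disc and the block's top is clean wood. Next I'll detect the bars, and measure the kit box from two opposite camera yaws so any camera offset cancels.

```bash
cat >> h.py <<'E'
def look(x,y,z=190,yaw=0):
    bot.move_pose([x+64*np.sin(yaw),y-64*np.cos(yaw),z],down(yaw)); return grab("wrist")
def rect(k,c,z):
    p=onplane(k.reshape(-1,2),c,z,True)[:,:2].astype(np.float32); return cv2.minAreaRect(p),p
def longax(r):
    (w,h),a=r[1],np.radians(r[2]); return (a if w>=h else a+np.pi/2), max(w,h),min(w,h)
def bars(im,c,thr=150):
    h=hsv(im); m=((h[...,1]<30)&(h[...,2]>thr)).astype(np.uint8); m[330:]=0
    cs,_=cv2.findContours(m,cv2.RETR_EXTERNAL,cv2.CHAIN_APPROX_NONE); out=[]
    for k in cs:
        if cv2.contourArea(k)<80: continue
        r,_=rect(k,c,95); a,L,W=longax(r)
        if 32<L<48 and W<14: out.append((np.array(r[0]),a,L,W))
    return out
def clips(im,c):
    B=bars(im,c); res=[]
    for i in range(len(B)):
        for j in range(i):
            d=B[i][0]-B[j][0]; D=np.hypot(*d)
            if 32<D<56 and abs(np.sin(B[i][1]-B[j][1]))<.15 and abs(d@[np.cos(B[i][1]),np.sin(B[i][1])])<12:
                a=np.angle(np.exp(2j*B[i][1])+np.exp(2j*B[j][1]))/2
                res.append(((B[i][0]+B[j][0])/2,a,D))
    return res
def wood(im): h=hsv(im); return (h[...,0]>5)&(h[...,0]<20)&(h[...,1]>80)&(h[...,2]>35)
def block(im,c,xy):
    h=hsv(im); m=(h[...,0]>8)&(h[...,0]<22)&(h[...,1]>50)&(h[...,2]>150); m[330:]=0
    k=min(blobs(m,300),key=lambda k:np.hypot(*(onplane([cen(k)],c,65,True)[0,:2]-xy)))
    r,_=rect(k,c,67); return np.array(r[0]),longax(r)
def jar(im,c,xy):
    h=hsv(im); m=(h[...,1]<40)&(h[...,2]>170); m[330:]=0
    k=min(blobs(m,800),key=lambda k:np.hypot(*(onplane([cen(k)],c,82,True)[0,:2]-xy)))
    _,p=rect(k,c,82); q,r=cv2.minEnclosingCircle(p); return np.array(q),2*r
E
python3 - <<'E'
from h import *
for i in range(4):
    d=np.load(f"v{i}.npz"); im=d['im']
    for b in bars(im,d): print(i,b[0].round(),round(b[1],2),round(b[2]),round(b[3]))
    for q in clips(im,d): print("  clip",q[0].round(1),round(q[1],3),round(q[2],1))
    if i==2: print(jar(im,d,[437,4]))
    if i==3: print(block(im,d,[529,-92]))
for n,yaw in enumerate((np.pi/2,-np.pi/2)):
    im,c=look(665,0,330,yaw); cv2.imwrite(f"pics/box{n}.png",im[:,:,::-1])
    for k in blobs(wood(im),3000):
        r,_=rect(k,c,34); print(yaw,np.round(r[0],1),np.round(r[1],1),round(r[2],2),cv2.boundingRect(k))
E
```

```text
0 [437. 124.] 2.96 45 8
0 [522. 137.] 0.04 41 6
0 [419. 195.] 3.06 40 5
0 [422. 238.] 3.06 41 5
  clip [420.9 216.6] -0.08 42.6
1 [503.  24.] 0.3 41 5
1 [429.  83.] 2.9 41 5
1 [523.  96.] 0.03 40 4
1 [439. 125.] 2.89 41 5
1 [522. 138.] 0.03 40 4
1 [419. 199.] 3.04 40 8
  clip [433.9 103.9] -0.247 42.7
  clip [522.5 117.3] 0.032 42.3
2 [426. -90.] 2.82 45 8
2 [516. -15.] 0.31 41 5
2 [503.  25.] 0.31 41 4
2 [429.  85.] 2.89 40 4
2 [523.  99.] 0.04 40 7
  clip [509.7   4.8] 0.309 42.6
(array([436.31259155,   3.44134569]), 42.12083435058594)
3 [ 526. -195.] 3.0 43 7
3 [ 410. -129.] 2.74 41 5
3 [427. -90.] 2.74 41 5
3 [515. -15.] 0.3 41 4
  clip [ 418.4 -109.3] -0.4 42.5
(array([522.8850708 , -93.94124603]), (np.float64(0.22938172653502364), 57.59169387817383, 40.966033935546875))
1.5707963267948966 [1009.   184.9] [875.4 108.7] 89.83 (166, 352, 462, 61)
1.5707963267948966 [809.7 -46.5] [ 93.4 426.2] 8.28 (140, 246, 302, 65)
1.5707963267948966 [656.6  -2. ] [294.   65.9] 88.93 (200, 117, 232, 56)
-1.5707963267948966 [ 296.1 -282.5] [ 56.3 676.9] 0.08 (283, 352, 346, 61)
-1.5707963267948966 [656.7  -1.8] [293.7  65.7] 88.9 (205, 130, 231, 57)
-1.5707963267948966 [832.6 -41.5] [101.9 422.1] 2.12 (188, 0, 317, 66)
```

View pics/box0.png

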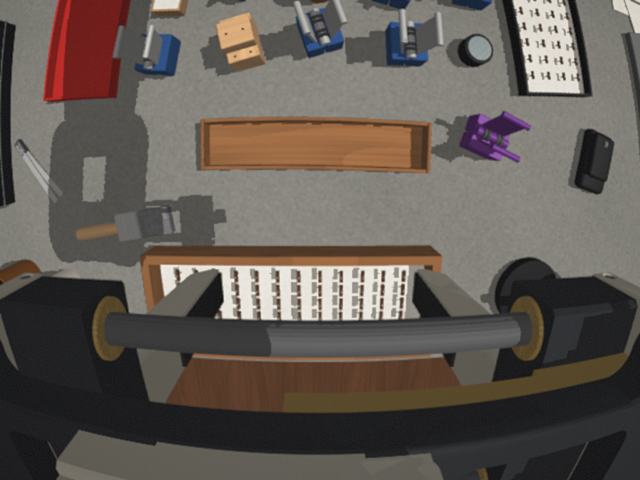

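The box centre comes out at (656.6, -1.9) from both views, with its axis at 88.9°. Now the pick routine; I'll measure the tray and run the first clip.

```bash
cat >> h.py <<'E'
BC=np.array([656.65,-1.9]); BA=np.radians(88.91); BX=np.array([np.cos(BA),np.sin(BA)])
def slot(s): return BC+BX*s
def pick(xy,yaw,z,opening,force):
    yaw=(yaw%np.pi); bot.move_gripper(opening)
    bot.move_pose([*xy,z+60],down(yaw)); bot.move_straight([*xy,z],v=150)
    bot.move_gripper(0 if force>0 else opening,force); s=bot.read_state(); return s['width'],s['grip_force']
def lift(z=205):
    p=bot.read_state()['ee_pos']; bot.move_straight([p[0],p[1],z],v=250)
def place(xy,yaw,z,opening,top=205):
    bot.move_pose([*xy,top],down(yaw)); bot.move_straight([*xy,z+15],v=250)
    hit=bot.move_straight([*xy,z],v=40,threshold=8); p=bot.read_state()['ee_pos']
    bot.move_gripper(opening); bot.move_straight([*xy,top-10],v=250); return hit,p.round(1)
def findclip(xy):
    im,c=look(*xy); C=clips(im,c)
    if not C: return None
    q=min(C,key=lambda q:np.hypot(*(q[0]-xy))); return q if np.hypot(*(q[0]-xy))<70 else None
def held(): s=bot.read_state(); return round(s['width'],1),round(float(s['grip_force']),1)
E
python3 - <<'E'
from h import *
im,c=look(480,-300,330); h=hsv(im)
m=((h[...,0]<6)|(h[...,0]>174))&(h[...,1]>150)&(h[...,2]>60); 
for k in blobs(m,2000): r,_=rect(k,c,25); print("tray",np.round(r[0],1),np.round(r[1],1),round(r[2],2))
q=findclip(np.array([526.,-212])); print(q)
w=pick(q[0],q[1]+np.pi/2,73,75,10); print(w,bot.read_state()['contact_force'].round(1)); lift(120); bot.pause(.2);print(held(),bot.read_state()['t'])
im,c=grab("side"); cv2.imwrite("pics/s1.png",im[150:450,150:550,::-1])
E
```

```text
tray [ 478.2 -347.6] [129.9 178.9] 84.33
(array([ 523.92050171, -214.79943085]), np.float64(-0.16247433152063595), np.float64(42.57699796628928))
(28.1356871737968, 10.162960826419294) [-0.9 -1.6  9.9]
(27.8, 9.9) 21.825
```

View pics/s1.png

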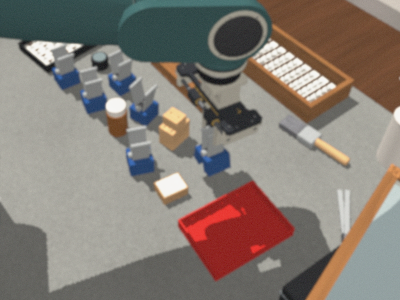

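Slack: closing stopped at 28 mm. It goes into the tray, and then I'll run on through the other clips.

```bash
cat >> h.py <<'E'
TC=np.array([478.2,-347.6]); TA=np.radians(-5.67)
def tslot(s,t=-18): return TC+s*np.array([np.cos(TA),np.sin(TA)])+t*np.array([-np.sin(TA),np.cos(TA)])
TS=[57,0,-57]; BS=[-48.6,7.1,62.8]
def doclip(xy,nf,ns):
    q=findclip(np.array(xy,float))
    if q is None: print("not found",xy); return None
    w=pick(q[0],q[1]+np.pi/2,73,75,10); print("clip",q[0].round(),round(float(q[1]),2),np.round(w,1))
    firm=w[0]>40; lift()
    print(" held",held())
    r=place(slot(BS[nf]),BA-np.pi/2,78.5,64) if firm else place(tslot(TS[ns]),TA+np.pi/2,77.5,64)
    print(" placed","box" if firm else "tray",r,round(bot.read_state()['t'],1)); return firm
E
python3 - <<'E'
from h import *
lift(); print(held()); print(place(tslot(TS[0]),TA+np.pi/2,77.5,64),bot.read_state()['t'])
f=doclip((418,-109),0,1)
im,c=grab("scene"); cv2.imwrite("pics/s2.png",im[80:380,160:560,::-1])
E
```

```text
(27.8, 9.9)
(True, array([ 533.4, -371.5,   77.9])) 25.4583
clip [ 420. -109.] -0.4 [49.6 10. ]
 held (49.5, 10.0)
 placed box (True, array([655.5, -50.5,  78. ])) 33.6
```

View pics/s2.png

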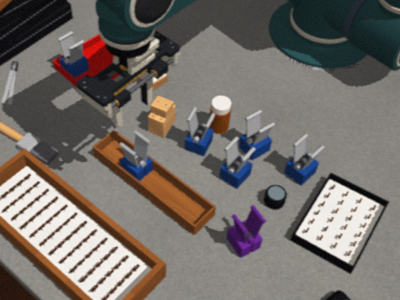

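The first slack clip stands in the tray and the firm one stands in the box at crop pixel (138,160). On to the other four.

Run:
```python
from h import *
nf,ns=1,1
for xy in [(510,5),(434,104),(522,117),(421,217)]:
    if nf>2 and ns>2: break
    f=doclip(xy,nf,ns)
    if f is None: break
    nf+=f; ns+=not f
    if nf==3 and ns==2: pass
    if nf>3 or ns>3: break
print(nf,ns)
im,c=grab("scene"); cv2.imwrite("pics/s3.png",im[80:380,160:560,::-1])
```

```text
clip [509.   5.] 0.31 [28.1 10.2]
 held (28.0, 9.9)
 placed tray (True, array([ 476.7, -366. ,   77.9])) 42.2
clip [434. 104.] -0.24 [49.4 10. ]
 held (49.1, 10.0)
 placed box (True, array([656.6,   5.2,  78. ])) 50.7
clip [521. 117.] 0.03 [49.5 10. ]
 held (49.2, 10.0)
 placed box (True, array([657.6,  60.9,  78. ])) 58.4
clip [421. 217.] -0.07 [28.4 10.3]
 held (27.8, 9.9)
 placed tray (True, array([ 420. , -360.3,   77.9])) 67.7
3 3
```

View pics/s3.png

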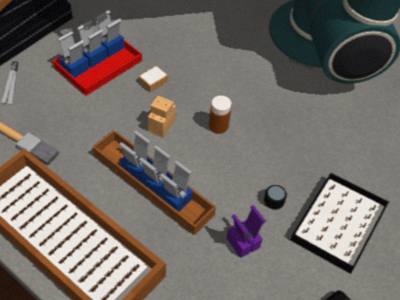

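Three clips stand in the box and three in the tray. Before packing the jar and block, I'll check the clips' positions in the box, then place both.

Run:
```python
from h import *
im,c=look(656,5,330)
S=[]
for b in clips(im,c): d=b[0]-BC; S.append(d@BX); print("s",round(d@BX,1),"t",round(float(d@[BX[1],-BX[0]]),1),round(float(b[1]),2))
im,c=look(436,3); xy,D=jar(im,c,np.array([436.,3])); print("jar",xy,D)
print(pick(xy,np.pi/2,41,70,15)); lift(); print(held())
print(place(slot(115.5),BA-np.pi/2,46.5,62))
im,c=look(523,-94); b=block(im,c,np.array([523.,-94])); print("block",b)
print(pick(b[0],b[1][0]+np.pi/2,41,70,15)); lift(); print(held(),bot.read_state()['t'])
im,c=grab("scene"); cv2.imwrite("pics/s4.png",im[80:380,160:560,::-1])
```

```text
s -48.4 t -1.8 1.57
s 8.9 t -1.5 1.55
s 66.1 t -1.6 1.57
jar [436.31369019   3.36343598] 42.18819808959961
(45.73894354761176, 15.001034438610077)
(46.0, 15.0)
(True, array([658.9, 113.6,  46.2]))
block (array([522.70922852, -93.85042572]), (np.float64(0.23507336783771374), 57.43025588989258, 41.47135543823242))
(40.0389694130968, 14.988483600318432)
(39.7, 15.0) 83.2833
```

View pics/s4.png

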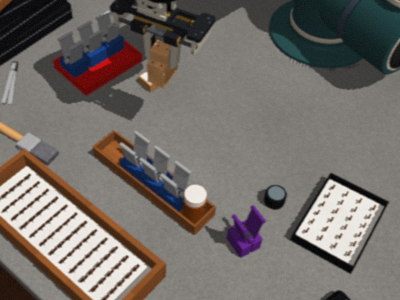

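The jar stands in the box beside the clips, and the block is held. Placing the block, then checking from above and from the side.

Run:
```python
from h import *
print(place(slot(-108.3),BA-np.pi/2,46.5,60))
im,c=look(640,0,300,-np.pi/2); bot.move_pose([300,150,350],down(0)); s,cs=grab("side")
print(bot.read_state()['t'])
a=cv2.resize(im[20:320,100:540],(792,540))[100:460]; b=cv2.resize(s[150:430,250:500],None,fx=.85*2,fy=.85*2)[:,:]
cv2.imwrite("pics/e1.png",im[40:320,:,::-1]); cv2.imwrite("pics/e2.png",cv2.resize(s[170:430,270:470],None,fx=2.2,fy=2.2)[:,:,::-1])
```

```text
(True, array([ 654.5, -110.2,   46. ]))
90.2583
```

View pics/e1.png

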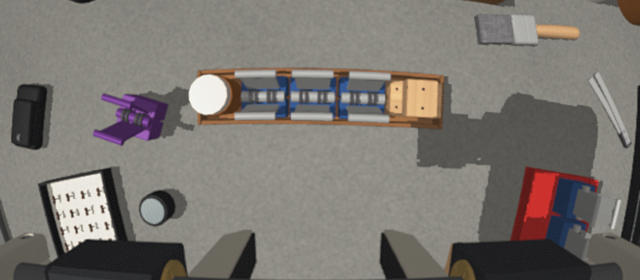

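View pics/e2.png

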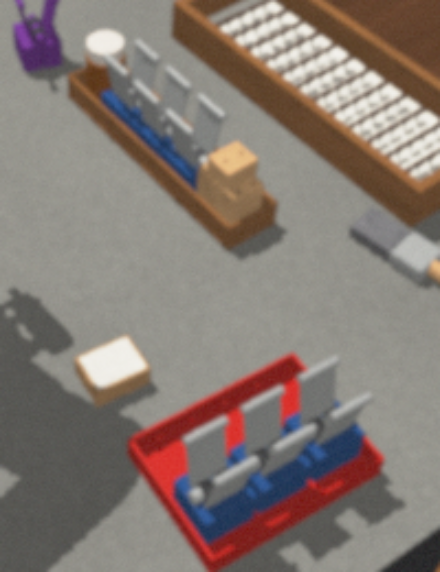

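All five are in the box and three clips stand in the tray. In the top view the jar cap leans towards the box end, at (211,95). I'll measure whether that is only perspective.

Run:
```python
from h import *
im,c=look(658,100,230,np.pi/2); h=hsv(im); m=(h[...,1]<40)&(h[...,2]>170); m[330:]=0
for k in blobs(m,800):
    _,p=rect(k,c,87); q,r=cv2.minEnclosingCircle(p); d=q-BC; print("s",d@BX,"t",d@[BX[1],-BX[0]],"D",2*r)
for b in clips(im,c): d=b[0]-BC; print("clip",round(d@BX,1),round(float(d@[BX[1],-BX[0]]),1))
cv2.imwrite("pics/e3.png",im[20:340,:,::-1])
```

```text
s 117.50120321611534 t 0.41551587131624823 D 42.534385681152344
s 300.78762284146643 t -124.2619045230852 D 113.10508728027344
clip 5.7 -1.9
clip 63.2 -1.6
```

View pics/e3.png

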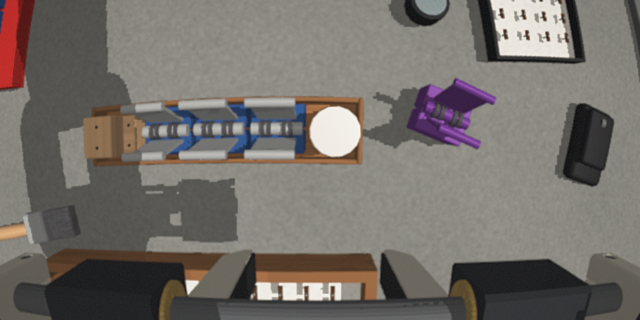

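The cap centre is at s=117.5 mm, t=0.4 mm with the right diameter (42.5 mm), so the jar stands upright inside the box. Handing in.

Run:
```python
from h import *
bot.move_pose([400,150,350],down(0)); print(bot.read_state()['t']); print(bot.hand_in())
```

```text
93.4917
the job is handed in; nothing more can be done
None
```

The job is handed in at 93 s: three firm clips, the jar and the pinning block stand upright in one row in the kit box, and the three slack clips are in the red tray.

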